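# Clear the riser jig and hold a panel against its sprung stop

## Robot

A 6-joint arm with a two-finger parallel gripper is mounted at the origin on the work surface. World frame = base frame: x ahead of the robot, y to its left, z up, the work surface at z = 0. Lengths are in m, angles in rad, forces in N, time in s.
With the tool pointing down it reaches from about 0.35 to 0.85 m from the base axis. Payload 8.1 kg.
Tool frame: the origin (TCP) lies between the finger pads; the fingertips stand 14 mm ahead of it and the grasp point (between the pads) lies 5 mm behind it (robot.tcp_to_tips is the z of the fingertips in the tool frame, in m); z points along the fingers, y is the line along which they close (so a half turn about z gives the same grasp; the last joint's range is limited). The gripper opens to 93 mm and grips with 3 to 60 N. Pads are 15 mm wide; open, the fingers measure 128 mm over their backs; the gripper's body (75 mm by 188 mm) begins 65 mm behind the grasp point.
Start: joints at [-1.237, 0.13, 1.488, -0, 1.523, -0.085], TCP at [0.244, -0.548, 0.233] pointing down, gripper open.
Joint ranges: [-2.96, 2.96], [-0.89, 2.26], [0.02, 2.5], [-1.34, 4.48], [0, 2.73], [-2.66, 2.66]. Speed limits (rad/s): [2.39, 2.39, 2.79, 3.14, 3.14, 3.14].

## Interface

Orientations are given as a rotation vector (axis times angle).
In Python, from plant import sensors, read_camera, robot gives the robot as it stands.
- The arm moves only by the tool move_tool, called after "Call:" as a command line: name --pt "numbers of a row" for each row, then --argument value for the rest. Schema: {"type":"object","properties":{"motion":{"type":"array","items":{"type":"array","items":{"type":"number"},"minItems":5,"maxItems":5},"minItems":1,"maxItems":20},"squeeze":{"type":"number"},"only":{"type":"string"},"quiet":{"type":"boolean"},"lines":{"type":"string"}},"required":["motion"],"additionalProperties":false}. motion is a list of rows, 1 to 20 of them, each of 5 numbers: the finger opening in m, then dx, dy, dz in shares of the most that a row can go, 1 being 50 mm, then a turn about the tool's z in normalised numbers (1 is 2 rad); each row shifts and turns the commanded pose from where the row before left it, along the tool's axes as they then stand; what a row does not reach is not made up. A row lasts 1/10 s, in which the tool goes at most 0.05 m and 0.15 rad, less where a joint would pass 70% of its speed; a pose out of reach is approached as far as the arm can. The fingers move at their own pace and stop on an object; squeeze is the grip in N (left out, the last holds). Time passes only in rows, so rows that do not move let the fingers close. The tool returns the time, the measured TCP pose, the force, the opening and the grip force at its end. only (a regular expression) keeps the lines of the reply that match it, lines (a string "A,B") keeps lines A to B, and quiet returns only ok. Input that does not fit is refused with a message, and nothing moves.
- sensors.read_state(): the state, without advancing time (a new reading comes with each control period).
- read_camera(name): name is "side" or "top"; returns a dict with "image" (384x512x3 uint8, red, green, blue), "depth" (384x512 float32, m along the optical axis (not along the pixel's ray), 0 where there is no reading), "fx", "fy", "cx", "cy" (pixels), "R" (3x3) and "t" (3): a world point X has camera coordinates R X + t. Camera axes: x right, y down, z forward; pixel columns grow to the right and rows downward; lengths in m; the calibration is good to about 2 mm. A picture is of the moment at which its call begins.
- robot.close_job(): hands the job in; it is judged then, once.
The state is a dict: "t": time; "q": joint angles; "dq": joint speeds; "joint_torque": joint torques, N m; "tool_pos": TCP position; "orientation": TCP orientation; "force": force on the tool from outside, world axes, zero at the start; "wrist_torque": the same for the moment, N m; "opening": finger opening in m; "gripper_force": force on a finger pad.
Only numpy, scipy, OpenCV 4.12 (cv2) and the standard library are available. Lean on these libraries where they do the work, as an engineer would, in place of code of your own. Each camera call takes 0.05 s, during which the arm holds its last target. There are 200 camera calls.

## Task

A small wooden riser for the pastry counter is being put together on the jig board: with the sweeper, and not with your fingers, push the three chocolate tablets off the board into the steel tray at its side, then stand the sweeper upright on the counter and let go of it. Then, as a third hand, bring the standing panel upright and square against the black sprung stop bar with their ends in line, press it there from the gripper with a steady 10 N or so, and finish while still holding it pressed, standing on the board, so that a colleague can drive the screws. Never push the bar to the end of its travel, and leave the jar, mug and screwdriver where they are.

Things in the scene. Friction and masses are not known exactly. Their poses are not given: they have to be found in the camera images.
- jig: Fixed wooden board 340 x 260 mm, 40 mm thick, with a low aluminium fence. Origin on the counter under the work area; x towards the fence, y along it, z up. Board spans x -140 to 200, y -130 to 130, top z 40; edges have no rim. The fence, 24 mm above the board, spans x 160 to 176, y -100 to 100.
- tray (a point): Middle of the floor (z 15) of the fixed open steel tray that butts against the board's -y edge, axes as the jig's. In jig frame it spans x -60 to 160, y -255 to -130; its 4 mm walls on the other three sides are level with the board's top, so pieces pushed over the edge drop 25 mm into it.
- stop_bar: Black bar before the fence: 14 mm thick (x), 150 mm long (y), top 23 mm above the board. Origin: middle of its front (-x) face, at the board's top; axes as the jig's. At rest its front is at jig x 100; pushed to jig +x it slides back on springs, 0.6 N per mm (10 N at 17 mm), end of travel 40 mm. It springs forward when let go.
- panel: Wooden panel standing on the board, on the side of the tablets away from the fence: 28 mm thick (x), 150 mm long (y), 70 mm tall, about 0.2 kg. Origin: centre of its underside. Its +x face goes against the bar. Its top is 46 mm above bar and fence, so its upper part can be pinched across the thickness while pressed.
- sweeper: Sweeper standing on the counter at the jig's +y side: dark wooden head 90 mm long (x), 34 mm thick (y), 30 mm tall, with a white upright flat grip on its middle, 36 mm (x) by 22 mm (y), up to 112 mm. About 0.2 kg. Origin: centre of its underside. Its two 90 mm faces (+y, -y) do the sweeping.
- tablet0: Square dark chocolate tablet 26 x 26 mm, 12 mm thick, rigid, 15 g, lying on the board between panel and stop bar. Origin at the centre of its underside.
- tablet1: Square dark chocolate tablet 26 x 26 mm, 12 mm thick, rigid, 15 g, lying on the board between panel and stop bar. Origin at the centre of its underside.
- tablet2: Round milk chocolate tablet, diameter 28 mm, 12 mm thick, rigid, 15 g, lying on the board between panel and stop bar. Origin at the centre of its underside.
- jar: Bystander: amber jar with a steel cap, diameter 70 mm, 110 mm tall, on the counter. Origin at the centre of its underside.
- cup: Bystander: white mug, diameter 76 mm, 75 mm tall, on the counter. Origin at the centre of its underside.
- screwdriver: Bystander: the colleague's screwdriver, 160 mm long, lying on the counter beyond the tray.
There are look-alikes about, which are no part of the job. Leave any blue look-alike of the sweeper alone.

How it is judged:
On the way, in this order (a step that is already met when the one before it is completed fails the run):
1. all three tablets are in the tray (y of tablet0 in the frame of jig between -0.255 and -0.13 m and x of tablet0 in the frame of jig between -0.06 and 0.16 m and z of each of tablet0, tablet1, tablet2 in the frame of jig below 0.038 m and y of tablet1 in the frame of jig between -0.255 and -0.13 m and x of tablet1 in the frame of jig between -0.06 and 0.16 m and y of tablet2 in the frame of jig between -0.255 and -0.13 m and x of tablet2 in the frame of jig between -0.06 and 0.16 m), for 0.2 s.
2. the sweeper stands upright on the counter, let go (height (world z) of sweeper below 0.01 m and angle between sweeper's own z axis and vertical below 0.15 rad and contact force between the fingers and sweeper below 0.2 N), for 0.2 s.
3. the panel is held square and in line against the stop bar with 5 to 16 N for 1.5 s (contact force between panel and stop_bar between 5 and 16 N and y of panel in the frame of stop_bar between -0.012 and 0.012 m and angle between the y axis of panel and the y axis of stop_bar, either way round below 0.07 rad and angle between panel's own z axis and vertical below 0.08 rad and z of panel in the frame of jig below 0.044 m and contact force between the fingers and panel above 2 N), for 1.5 s.
At the end, for the whole second after the job is handed in: All tablets in the tray, below the board's top. Sweeper upright (0.15 rad) on the counter. Panel on the board (4 mm), upright (0.08 rad), square to the bar (0.07 rad), ends in line within 12 mm, touched by the fingers (over 2 N) and pressed on the bar with 5 to 16 N (all of step 1 and all of step 3 and height (world z) of sweeper below 0.01 m and angle between sweeper's own z axis and vertical below 0.15 rad); the arm keeps its last pose, push and grip.
It fails at once if a tablet is touched by the fingers (contact force between the fingers and tablet0 above 0.3 N or contact force between the fingers and tablet1 above 0.3 N or contact force between the fingers and tablet2 above 0.3 N).
It fails at once if the stop bar is pushed to the end of its travel (over 36 mm) (x of stop_bar in the frame of jig above 0.136 m).
It fails at once if the jar, mug or screwdriver is moved by more than 30 mm (distance of any of jar, cup, screwdriver from where it was at the start of the episode above 0.03 m).
It also fails if it takes over 64 s, if anything falls off the work surface, if the arm or the gripper's body presses on something with over 40 N, if the wrist force passes 120 N, or if a joint passes its speed limit or range.

## Working session

There is one attempt and no reset: what is moved stays moved. The work goes in short steps, Python scripts to look and compute and a tool call to move; the robot and the scene stay as the last step left them, time stands still between calls to the robot, and variables do not carry over. Pictures are saved under pics/ and viewed, at most 10 in all, crops included, and the job is handed in when it is done.

```bash
mkdir -p pics; ls; cat > h.py <<'E'
import numpy as np, cv2
from plant import sensors, read_camera, robot
def shot(n,name=None):
    c=read_camera(n)
    if name: cv2.imwrite('pics/'+name,c['image'][:,:,::-1])
    return c
def cloud(c):
    d=c['depth']; v,u=np.indices(d.shape)
    P=np.stack([(u-c['cx'])/c['fx']*d,(v-c['cy'])/c['fy']*d,d],-1)
    W=(P-c['t'])@np.array(c['R'])
    W[d==0]=np.nan
    return W
E
python3 - <<'E'
from h import *
for n in('top','side'):
    c=shot(n,n+'0.png'); np.savez(n+'0.npz',**c); print(n,c['fx'],np.round(-np.array(c['R']).T@c['t'],3))
s=sensors.read_state(); print(s['t'],s['tool_pos'],s['orientation'],s['force'])
E
```

```text
pics
top 397.68497441777333 [ 0.45  -0.018  0.882]
side 471.51478114725325 [0.432 0.677 0.935]
0.1 [ 0.24385347 -0.54768416  0.23171414] [-3.07139649e+00 -6.52696970e-01  3.43536727e-04] [0.02365492 0.20371884 0.75887277]
```

View pics/top0.png

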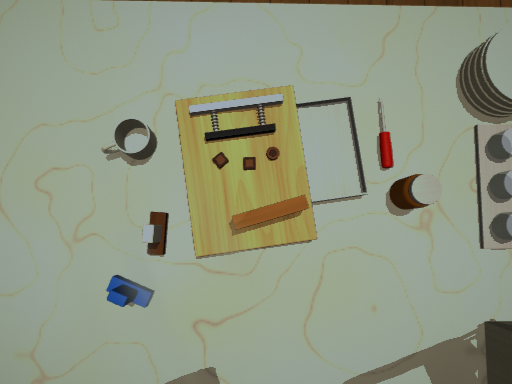

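View pics/side0.png

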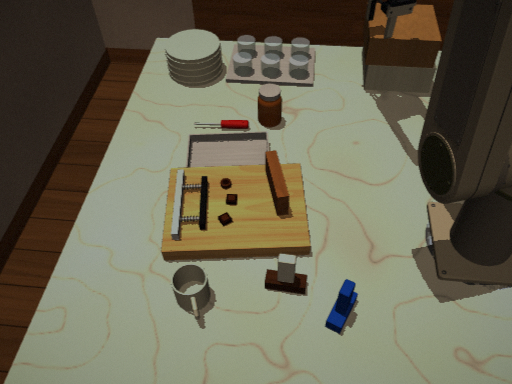

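The top view shows the board (rows 85–257, cols 177–317). On it are the bar (240,131), the tablets (220,160), (249,163) and (272,153), and the skewed panel (270,213). There are two sweeper candidates: the dark wood head with white grip at top (156,233) / side (286,275), and the blue one at top (130,291) / side (343,305). The wooden one fits the description, being dark with a white grip at the jig's +y side. I'll confirm it in a crop.

```bash
python3 - <<'E'
from h import *
im=cv2.imread('pics/side0.png')[230:340,220:380]; cv2.imwrite('pics/crop1.png',cv2.resize(im,None,fx=4,fy=4,interpolation=cv2.INTER_CUBIC))
def rect(P):
    r=cv2.minAreaRect(P[:,:2].astype(np.float32)*1000)
    return [np.round(x,1) for x in r]
for n in('top','side'):
    c=dict(np.load(n+'0.npz')); W=cloud(c); hsv=cv2.cvtColor(c['image'],cv2.COLOR_RGB2HSV).astype(int)
    H,S,V=hsv[...,0],hsv[...,1],hsv[...,2]
    x,y,z=W[...,0],W[...,1],W[...,2]
    roi=(x>.25)&(x<.75)&(y>-.3)&(y<.35)
    def rep(name,m,k=3):
        m=cv2.morphologyEx((m&roi).astype(np.uint8),cv2.MORPH_OPEN,np.ones((2,2)))
        N,L,st,ce=cv2.connectedComponentsWithStats(m)
        for i in sorted(range(1,N),key=lambda i:-st[i,4])[:k]:
            if st[i,4]<15: continue
            P=W[L==i]; print(n,name,st[i,4],ce[i].round(0),'med',np.nanmedian(P,0).round(4),rect(P))
    rep('board',(abs(z-.04)<.006)&(S>90)&(V>120),1)
    rep('panel',(abs(z-.11)<.006),2)
    rep('bar',(abs(z-.063)<.006)&(V<60),2)
    rep('fence',(abs(z-.064)<.006)&(S<60)&(V>80),2)
    rep('tab',(abs(z-.052)<.005)&(V<110),4)
    rep('grip',(abs(z-.112)<.006)&(S<70)&(V>100),2)
    rep('head',(abs(z-.03)<.006)&(V<110)&(H<25),3)
E
```

```text
top board 13822 [244. 180.] med [ 0.5565 -0.0252  0.0402] [array([578.9, -37.6]), array([340.7, 265.7]), np.float64(8.4)]
top panel 1100 [271. 213.] med [ 0.4835 -0.0812  0.1101] [array([486.3, -88. ]), array([ 28.3, 163. ]), np.float64(16.4)]
top panel 242 [118. 299.] med [0.3215 0.2085 0.1118] [array([309. , 223.2]), array([35.6, 69.5]), np.float64(43.0)]
top bar 485 [241. 132.] med [ 0.6551 -0.0228  0.0626] [array([656.2, -22. ]), array([ 11.1, 147.3]), np.float64(8.1)]
top bar 36 [122. 127.] med [0.6657 0.2293 0.0558] [array([665., 227.]), array([ 5.5, 33.9]), np.float64(51.3)]
top fence 683 [236. 104.] med [ 0.7159 -0.0143  0.0641] [array([717.3, -16.1]), array([ 18.9, 203.1]), np.float64(9.9)]
top fence 58 [109. 146.] med [0.6242 0.2527 0.063 ] [array([629.4, 251.9]), array([19.6, 32.1]), np.float64(18.4)]
top tab 152 [221. 161.] med [0.596  0.019  0.0524] [array([597.2,  18.7]), array([24.1, 27.1]), np.float64(40.6)]
top tab 152 [250. 164.] med [ 0.5896 -0.042   0.0522] [array([590.3, -42.3]), array([24.3, 25.9]), np.float64(0.1)]
top tab 126 [274. 154.] med [ 0.6111 -0.0927  
[... 1469 characters left out ...]
90.0)]
side tab 77 [227. 183.] med [ 0.6107 -0.0848  0.051 ] [array([611.1, -85.9]), array([25.4, 23.8]), np.float64(89.0)]
side tab 34 [288. 278.] med [0.4391 0.168  0.0478] [array([436.2, 166.3]), array([30.3,  9.8]), np.float64(23.1)]
side grip 151 [288. 259.] med [0.4416 0.1605 0.1112] [array([440.7, 128.2]), array([82.1, 33.2]), np.float64(86.6)]
side head 427 [287. 281.] med [0.4403 0.1654 0.0293] [array([nan, nan]), array([0., 0.]), np.float64(0.0)]
side head 241 [270. 250.] med [0.4852 0.0867 0.0254] [array([483. ,  86.3]), array([196.1,  23.4]), np.float64(14.9)]
side head 119 [236. 137.] med [ 0.6125 -0.2796  0.0263] [array([ 615.5, -278.6]), array([107.2,  10.4]), np.float64(8.7)]
```

View pics/crop1.png

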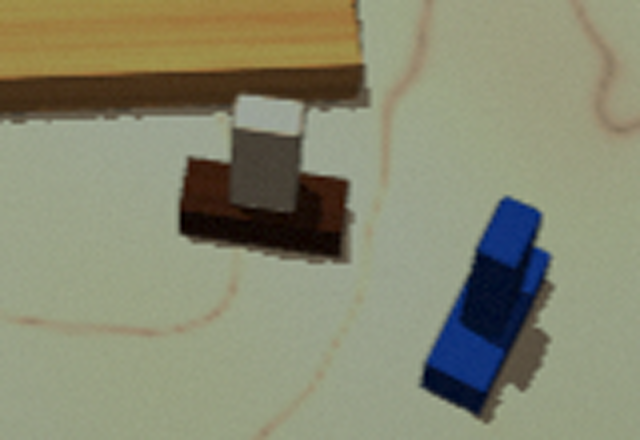

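Crop confirms that the sweeper is the dark wooden one with the white grip (left), not the blue one. First I'll turn the tool to the sweeper's yaw (−8.2°), then fly above it.

Units first: shifts go in shares of 50 mm and turns go in shares of 2 rad. So -0.0484 m is -0.968, 0.0064 m is 0.128, 0.142 rad / 2 = 0.071.

```bash
cat >> h.py <<'E'
from scipy.spatial.transform import Rotation as Ro
J0=np.array([.5485,-.0405,0]); JY=np.radians(8.2); RJ=Ro.from_euler('z',JY).as_matrix()
def todo(target,yaw=None,jig=False):
    "remaining move in tool axes; target of TCP, yaw of tool x in world (deg), or in jig"
    s=sensors.read_state(); T=np.array(target,float)
    if jig: T=RJ@T+J0; yaw=None if yaw is None else yaw+np.degrees(JY)
    R=Ro.from_rotvec(s['orientation']).as_matrix()
    y=np.degrees(np.arctan2(R[1,0],R[0,0]))
    p=np.array(s['tool_pos'])
    print('t',round(s['t'],2),'pos',p.round(4),'jig',(RJ.T@(p-J0)).round(4),'yaw',y.round(2),'tilt',np.degrees(np.arccos(-R[2,2])).round(2),'F',np.round(s['force'],2),'op',round(s['opening'],4),'gf',np.round(s['gripper_force'],1))
    if yaw is not None:
        dt=np.radians(y-yaw); print('turn',round(dt,4)); R=R@Ro.from_euler('z',dt).as_matrix()
    print('tool d (after turn)',(R.T@(T-p)).round(4))
E
```

Call:
move_tool --pt "0.09 0 0 0 0.07" --pt "0.09 0 0 0 0.07" --pt "0.09 0 0 0 0.07" --pt "0.09 0 0 0 0.071" --pt "0.09 0.128 -0.968 0 0" --pt "0.09 0.128 -0.968 0 0" --pt "0.09 0.128 -0.968 0 0" --pt "0.09 0.128 -0.968 0 0" --pt "0.09 0.128 -0.968 0 0" --pt "0.09 0.128 -0.968 0 0" --pt "0.09 0.128 -0.968 0 0" --pt "0.09 0.128 -0.968 0 0" --pt "0.09 0.128 -0.968 0 0" --pt "0.09 0.128 -0.968 0 0" --pt "0.09 0.128 -0.968 0 0" --pt "0.09 0.128 -0.968 0 0" --pt "0.09 0.128 -0.968 0 0" --pt "0.09 0.128 -0.968 0 0" --pt "0.09 0.128 -0.968 0 0"

```text
t: 2.0
tool_pos: [0.4426, 0.1589, 0.2324]
orientation: [3.133, -0.224, 0.0]
force: [1.4, -0.2, -0.0]
opening: 0.0899
gripper_force: 0.0
```

```bash
python3 -c "
from h import *
todo([.442,.157,.08],-8.2)"
```

```text
t 2.0 pos [0.4426 0.1589 0.2324] jig [-0.0764  0.2125  0.2324] yaw -8.18 tilt 0.01 F [ 1.44 -0.21 -0.01] op 0.0899 gf 0.0
turn 0.0004
tool d (after turn) [-0.0003  0.002   0.1524]
```

In the tool's units: 0.045 m is 0.9, 0.04 m is 0.8.

Call:
move_tool --pt "0.09 0 0.02 0.9 0" --pt "0.09 0 0.02 0.9 0" --pt "0.09 0 0 0.8 0" --pt "0.09 0 0 0.44 0" --pt "0.09 0 0 0 0" --pt "0.01 0 0 0 0" --pt "0.01 0 0 0 0" --pt "0.01 0 0 0 0" --pt "0.01 0 0 0 0" --pt "0.01 0 0 0 0" --pt "0.01 0 0 0 0" --pt "0.01 0 0 0 0" --pt "0.01 0 0 0 0" --squeeze 30

```text
t: 3.3
tool_pos: [0.4423, 0.1547, 0.0806]
orientation: [3.134, -0.225, -0.0]
force: [0.1, 0.2, 0.0]
opening: 0.0306
gripper_force: 0.0
```

```bash
python3 - <<'E'
from h import *
c=shot('side'); cv2.imwrite('pics/s1.png',cv2.resize(c['image'][220:330,210:370,::-1],None,fx=4,fy=4))
todo([-.05,.20,.0],0,True)
E
```

```text
t 3.35 pos [0.4423 0.1547 0.0806] jig [-0.0773  0.2084  0.0806] yaw -8.2 tilt 0.01 F [-0.08  0.09 -0.12] op 0.0267 gf 0.0
turn -0.2863
tool d (after turn) [0.0273 0.0084 0.0806]
```

View pics/s1.png

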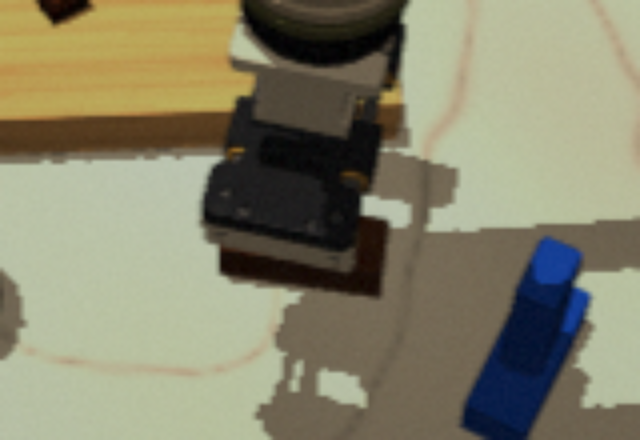

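The gripper straddles the white grip, with the dark head visible below it at crop (300,260). The fingers are still closing, so I'll finish the grip, lift, and turn to the jig's axes.

In the tool's units: -0.03 m is -0.6, -0.02 m is -0.4, -0.1431 rad / 2 = -0.0716.

Call:
move_tool --pt "0.01 0 0 0 0" --pt "0.01 0 0 0 0" --pt "0.01 0 0 0 0" --pt "0.01 0 0 0 0" --pt "0.01 0 0 -0.4 0" --pt "0.01 0 0 -0.6 0" --pt "0.01 0 0 -0.6 0" --pt "0.01 0 0 0 -0.0716" --pt "0.01 0 0 0 -0.0716" --pt "0.01 0 0 0 0" --pt "0.01 0 0 0 0" --squeeze 30

```text
t: 4.45
tool_pos: [0.442, 0.1547, 0.1602]
orientation: [3.134, 0.218, -0.001]
force: [0.6, 0.5, -1.9]
opening: 0.0219
gripper_force: 29.2
```

```bash
python3 - <<'E'
from h import *
todo([.046,.105,.16],0,True)
E
```

```text
t 4.45 pos [0.442  0.1547 0.1602] jig [-0.0775  0.2083  0.1602] yaw 7.95 tilt 0.05 F [ 0.58  0.51 -1.87] op 0.0219 gf 29.2
turn -0.0044
tool d (after turn) [1.235e-01 1.033e-01 1.000e-04]
```

In the tool's units: 0.0206 m is 0.412, 0.0172 m is 0.344, -0.004 rad / 2 = -0.002.

Call:
move_tool --pt "0.01 0.412 0.344 0 0" --pt "0.01 0.412 0.344 0 0" --pt "0.01 0.412 0.344 0 0" --pt "0.01 0.412 0.344 0 0" --pt "0.01 0.412 0.344 0 0" --pt "0.01 0.412 0.344 0 -0.002" --pt "0.01 0 0 0 0" --pt "0.01 0 0 0.24 0" --pt "0.01 0 0 0.24 0" --pt "0.01 0 0 0.25 0" --pt "0.01 0 0 0 0" --pt "0.01 0 0 0 0"

```text
t: 5.65
tool_pos: [0.5786, 0.0706, 0.1234]
orientation: [-3.133, -0.231, 0.002]
force: [1.2, -0.7, -0.3]
opening: 0.022
gripper_force: 29.7
```

```bash
python3 - <<'E'
from h import *
c=shot('side'); cv2.imwrite('pics/s2.png',cv2.resize(c['image'][150:260,140:330,::-1],None,fx=4,fy=4))
todo([.046,-.138,.1236],0,True)
E
```

```text
t 5.7 pos [0.5791 0.0705 0.1241] jig [0.0461 0.1055 0.1241] yaw 8.44 tilt 0.02 F [ 0.77 -0.01 -2.34] op 0.0218 gf 29.7
turn 0.0042
tool d (after turn) [-1.000e-04  2.435e-01  5.000e-04]
```

View pics/s2.png

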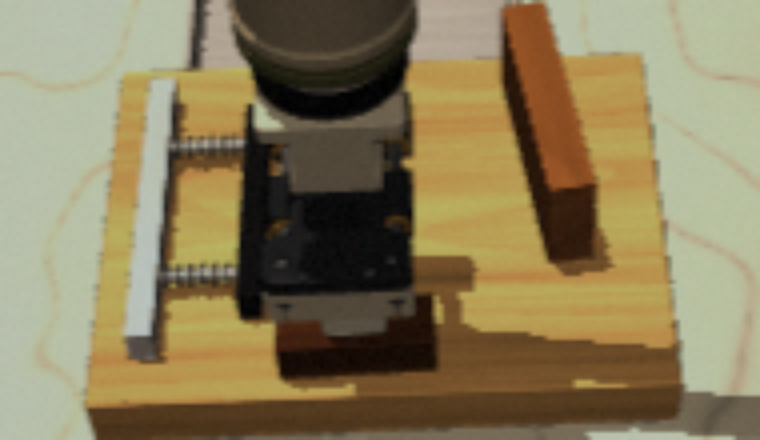

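The picture shows the head level just over the board at crop (355,335), parallel to its edge and clear of the bar at (255,300). I'll sweep towards −y.

In the tool's units: 0.012 m is 0.24, 0.01 m is 0.2.

Call:
move_tool --pt "0.01 0 0.2 0 0" --pt "0.01 0 0.2 0 0" --pt "0.01 0 0.24 0 0" --pt "0.01 0 0.24 0 0" --pt "0.01 0 0.24 0 0" --pt "0.01 0 0.24 0 0" --pt "0.01 0 0.24 0 0" --pt "0.01 0 0.24 0 0" --pt "0.01 0 0.24 0 0" --pt "0.01 0 0.24 0 0" --pt "0.01 0 0.24 0 0" --pt "0.01 0 0.24 0 0" --pt "0.01 0 0.24 0 0" --pt "0.01 0 0.24 0 0" --pt "0.01 0 0.2 0 0"

```text
t: 7.2
tool_pos: [0.605, -0.1031, 0.1241]
orientation: [3.133, 0.23, -0.0]
force: [-0.1, 0.2, -1.3]
opening: 0.022
gripper_force: 29.7
```

```bash
python3 - <<'E'
from h import *
todo([.046,-.138,.1236],0,True)
E
```

```text
t 7.2 pos [ 0.605  -0.1031  0.1241] jig [ 0.047  -0.07    0.1241] yaw 8.41 tilt 0.01 F [-0.09  0.24 -1.33] op 0.022 gf 29.7
turn 0.0036
tool d (after turn) [-0.001   0.068   0.0005]
```

Call:
move_tool --pt "0.01 0 0.2 0 0" --pt "0.01 0 0.2 0 0" --pt "0.01 0 0.2 0 0" --pt "0.01 0 0.2 0 0" --pt "0.01 0 0.2 0 0" --pt "0.01 0 0.2 0 0" --pt "0.01 0 0.16 0 0" --pt "0.01 0 0 0 0" --pt "0.01 0 0 0 0" --pt "0.01 0 0 0 0"

```text
t: 8.2
tool_pos: [0.6149, -0.1689, 0.1243]
orientation: [3.133, 0.231, 0.0]
force: [-0.2, -0.5, -0.8]
opening: 0.0223
gripper_force: 29.7
```

```bash
python3 - <<'E'
from h import *
c=shot('top'); cv2.imwrite('pics/s3.png',cv2.resize(c['image'][70:270,160:400,::-1],None,fx=3,fy=3))
todo([.046,-.138,.1236],0,True)
E
```

```text
t 8.25 pos [ 0.6149 -0.1688  0.1243] jig [ 0.0475 -0.1365  0.1243] yaw 8.44 tilt 0.01 F [-0.07  0.27  0.45] op 0.022 gf 29.7
turn 0.0043
tool d (after turn) [-0.0015  0.0015  0.0007]
```

View pics/s3.png

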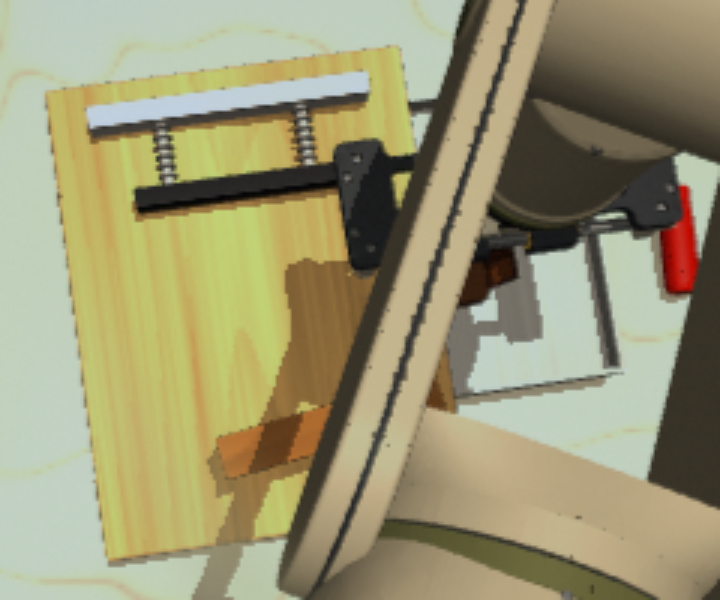

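No tablets are left on the visible board, but the arm hides the tray; something brown shows at crop (500,265). I'll lift, swing back over the sweeper's parking spot and check.

In the tool's units: -0.03 m is -0.6, -0.018 m is -0.36.

Call:
move_tool --pt "0.01 0 0 -0.36 0" --pt "0.01 0 0 -0.36 0" --pt "0.01 -0.2 -0.6 0 0" --pt "0.01 -0.2 -0.6 0 0" --pt "0.01 -0.2 -0.6 0 0" --pt "0.01 -0.2 -0.6 0 0" --pt "0.01 -0.2 -0.6 0 0" --pt "0.01 -0.2 -0.6 0 0" --pt "0.01 -0.2 -0.6 0 0" --pt "0.01 -0.2 -0.6 0 0" --pt "0.01 -0.2 -0.6 0 0" --pt "0.01 -0.2 -0.6 0 0" --pt "0.01 -0.2 -0.6 0 0" --pt "0.01 -0.1 -0.3 0 0" --pt "0.01 0 0 0 0" --pt "0.01 0 0 0 0"

```text
t: 9.85
tool_pos: [0.4503, 0.1554, 0.16]
orientation: [3.133, 0.233, -0.0]
force: [-0.3, -0.4, -1.0]
opening: 0.0213
gripper_force: 29.8
```

```bash
python3 - <<'E'
from h import *
c=shot('top'); np.savez('top1.npz',**c); d=shot('side');np.savez('side1.npz',**d)
a=cv2.resize(c['image'][80:260,170:390],None,fx=3,fy=3)
cv2.imwrite('pics/s4.png',a[:,:,::-1])
todo([-.07,.22,.16],0,True)
for n,c in(('top',c),('side',d)):
    W=cloud(c); L=(W-J0)@RJ; V=c['image'].max(-1)
    m=(L[...,1]<-.11)&(L[...,1]>-.26)&(L[...,0]>-.055)&(L[...,0]<.155)&(V<110)&(L[...,2]>.02)&(L[...,2]<.06)
    N,K,st,ce=cv2.connectedComponentsWithStats(cv2.morphologyEx(m.astype(np.uint8),cv2.MORPH_OPEN,np.ones((2,2))))
    for i in range(1,N):
        if st[i,4]>20: print(n,ce[i].round(),st[i,4],np.median(L[K==i],0).round(3))
E
```

```text
t 9.95 pos [0.4508 0.1547 0.16  ] jig [-0.0689  0.2071  0.16  ] yaw 8.4 tilt 0.02 F [-0.04 -0.5  -2.48] op 0.0221 gf 29.8
turn 0.0036
tool d (after turn) [-0.0011 -0.0129  0.    ]
top [352. 111.] 48 [nan nan nan]
top [360. 157.] 189 [ 0.025 -0.247  0.035]
top [324. 152.] 377 [nan nan nan]
side [227. 137.] 336 [nan nan nan]
side [230. 157.] 201 [nan nan nan]
```

View pics/s4.png

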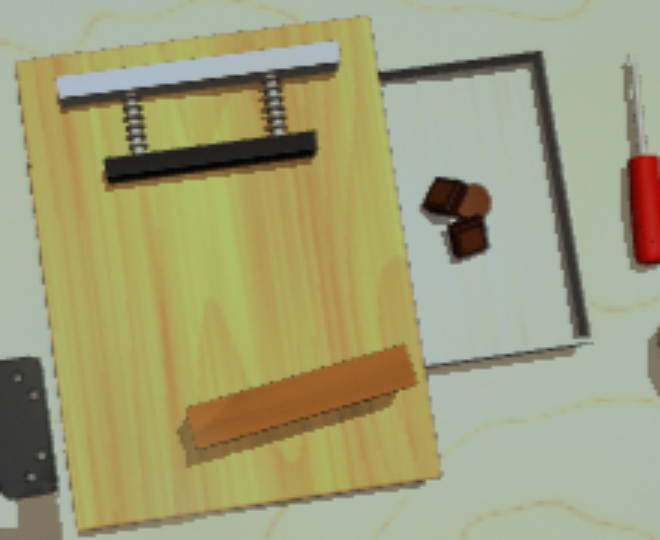

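All three tablets lie in the tray at crop (445,196), (473,202) and (467,238), and the board is clear. Next I'll put the sweeper down.

In the tool's units: 0.03 m is 0.6, 0.014 m is 0.28.

Call:
move_tool --pt "0.01 0 0 0.6 0" --pt "0.01 0 0 0.6 0" --pt "0.01 0 0 0.28 0" --pt "0.01 0 0 0.06 0" --pt "0.01 0 0 0.06 0" --pt "0.01 0 0 0 0" --pt "0.01 0 0 0 0"

```text
t: 10.65
tool_pos: [0.4516, 0.1554, 0.0815]
orientation: [-3.133, -0.231, -0.003]
force: [0.6, 0.4, -2.2]
opening: 0.0219
gripper_force: 29.8
```

```bash
python3 - <<'E'
from h import *
todo([-.07,.207,.0806],0,True)
def rect(P): return [np.round(x,1) for x in cv2.minAreaRect(P.astype(np.float32)*1000)]
for n in('top','side'):
    c=dict(np.load(n+'1.npz')); W=cloud(c); L=(W-J0)@RJ; im=c['image']
    hsv=cv2.cvtColor(im,cv2.COLOR_RGB2HSV).astype(int)
    for name,z,sel in(('panel',.11,(L[...,0]<0)&(L[...,0]>-.13)&(abs(L[...,1])<.13)),('bar',.063,(im.max(-1)<60)&(L[...,0]>.08)&(L[...,0]<.13)&(abs(L[...,1])<.12))):
        m=(abs(L[...,2]-z)<.0035)&sel
        m=cv2.morphologyEx(m.astype(np.uint8),cv2.MORPH_OPEN,np.ones((3,3)))
        cs,_=cv2.findContours(m,0,cv2.CHAIN_APPROX_NONE); q=max(cs,key=cv2.contourArea)[:,0].astype(float)
        # cast contour rays onto plane z
        d=np.c_[(q[:,0]-c['cx'])/c['fx'],(q[:,1]-c['cy'])/c['fy'],np.ones(len(q))]@c['R']; o=-c['R'].T@c['t']
        X=o+d*((z-o[2])/d[:,2])[:,None]; X=(X-J0)@RJ
        print(n,name,rect(X[:,:2]))
E
```

```text
t 10.65 pos [0.4516 0.1554 0.0815] jig [-0.068   0.2078  0.0815] yaw 8.42 tilt 0.13 F [ 0.64  0.44 -2.23] op 0.0219 gf 29.8
turn 0.0038
tool d (after turn) [-0.0021  0.0008  0.0009]
top panel [array([-67.4, -29.9]), array([ 27.9, 149.6]), np.float64(8.1)]
top bar [array([110.4,   4.6]), array([ 13.9, 147.2]), np.float64(0.3)]Traceback (most recent call last):
  File "<stdin>", line 10, in <module>
ValueError: max() iterable argument is empty
```

In the tool's units: 0.001 m is 0.02.

Call:
move_tool --pt "0.01 0 0 0.02 0" --pt "0.01 0 0 0.02 0" --pt "0.01 0 0 0 0" --pt "0.03 0 0 0 0" --pt "0.06 0 0 0 0" --pt "0.09 0 0 0 0" --pt "0.09 0 0 0 0" --pt "0.09 0 0 0 0" --pt "0.09 0 0 0 0" --pt "0.09 0 0 0 0"

```text
t: 11.65
tool_pos: [0.4505, 0.1553, 0.0781]
orientation: [3.133, 0.231, -0.0]
force: [0.3, 0.3, 0.3]
opening: 0.0731
gripper_force: 0.0
```

Call:
move_tool --pt "0.09 0 0 -0.4 0" --pt "0.09 0 0 -0.8 0" --pt "0.09 0 0 -1 0" --pt "0.09 0 0 0 -0.0712" --pt "0.09 0 0 0 -0.0712" --pt "0.09 0 0 0 -0.0712" --pt "0.09 0 0 0 -0.0712" --pt "0.09 0 0 0 -0.0712" --pt "0.09 0 0 0 -0.0712" --pt "0.09 0 0 0 -0.0712" --pt "0.09 0 0 0 -0.0712" --pt "0.09 0 0 0 -0.0712" --pt "0.09 0 0 0 -0.0712" --pt "0.09 0 0 0 -0.0712" --pt "0.09 0 0 0 -0.0712" --pt "0.09 0 0 0 0"

```text
t: 13.25
tool_pos: [0.4505, 0.1553, 0.1881]
orientation: [-1.882, -2.515, 0.0]
force: [0.2, 0.2, -0.4]
opening: 0.0899
gripper_force: 0.0
```

```bash
python3 - <<'E'
from h import *
todo([-.0674,-.0299,.081],98.1,True)
c=shot('side'); cv2.imwrite('pics/s5.png',cv2.resize(c['image'][230:330,200:380,::-1],None,fx=3,fy=3))
E
```

```text
t 13.25 pos [0.4505 0.1553 0.1881] jig [-0.0691  0.2077  0.1881] yaw 106.39 tilt 0.01 F [ 0.18  0.19 -0.35] op 0.0899 gf 0.0
turn 0.0016
tool d (after turn) [-0.2355 -0.0318  0.1071]
```

View pics/s5.png

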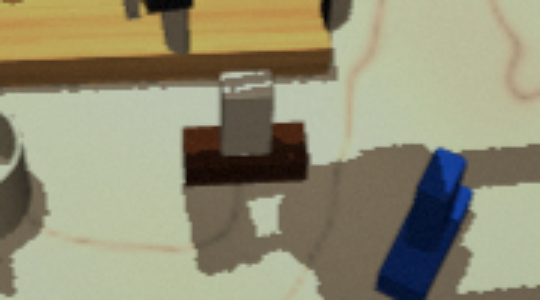

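The sweeper stands upright and released at crop (247,155). Next is the panel.

In the tool's units: 0.04 m is 0.8, -0.03925 m is -0.785.

Call:
move_tool --pt "0.09 -0.785 -0.106 0 0" --pt "0.09 -0.785 -0.106 0 0" --pt "0.09 -0.785 -0.106 0 0" --pt "0.09 -0.785 -0.106 0 0" --pt "0.09 -0.785 -0.106 0 0" --pt "0.09 -0.785 -0.106 0 0" --pt "0.09 0 0 0.8 0" --pt "0.09 0 0 0.8 0" --pt "0.09 0 0 0.54 0" --pt "0.09 0 0 0 0" --pt "0.02 0 0 0 0" --pt "0.02 0 0 0 0" --pt "0.02 0 0 0 0" --pt "0.02 0 0 0 0" --pt "0.02 0 0 0 0" --pt "0.02 0 0 0 0" --pt "0.02 0 0 0 0" --pt "0.02 0 0 0 0" --pt "0.02 0 0 0 0" --pt "0.02 0 0 0 0" --squeeze 60

```text
t: 15.3
tool_pos: [0.4859, -0.0797, 0.0811]
orientation: [-1.885, -2.513, 0.0]
force: [0.1, -0.3, -0.1]
opening: 0.0277
gripper_force: 60.0
```

Call:
move_tool --pt "0.02 0 0 0 0" --pt "0.02 0 0 0 0" --pt "0.02 0 0 0 0"

```text
t: 15.6
tool_pos: [0.4859, -0.0797, 0.0811]
orientation: [-1.885, -2.513, 0.0]
force: [0.4, 0.6, -0.8]
opening: 0.0278
gripper_force: 60.0
```

```bash
python3 - <<'E'
from h import *
todo([.0,.0046,.085],90,True)
E
```

```text
t 15.6 pos [ 0.4859 -0.0797  0.0811] jig [-0.0675 -0.0299  0.0811] yaw 106.26 tilt 0.01 F [ 0.36  0.62 -0.84] op 0.0278 gf 60.0
turn 0.1407
tool d (after turn) [ 0.0345  0.0675 -0.0039]
```

In the tool's units: 0.0225 m is 0.45, 0.022 m is 0.44, 0.07 rad / 2 = 0.035.

Call:
move_tool --pt "0.02 0 0 -0.06 0" --pt "0.02 0 0 0 0.035" --pt "0.02 0 0 0 0.0354" --pt "0.02 0.23 0.44 0 0" --pt "0.02 0.23 0.45 0 0" --pt "0.02 0.23 0.45 0 0" --pt "0.02 0 0.45 0 0" --pt "0.02 0 0.45 0 0" --pt "0.02 0 0.45 0 0" --pt "0.02 0 0 0 0" --pt "0.02 0 0 0.04 0" --pt "0.02 0 0 0 0"

```text
t: 16.8
tool_pos: [0.613, -0.0264, 0.0813]
orientation: [-2.056, -2.373, 0.002]
force: [-0.9, -0.5, -2.2]
opening: 0.0277
gripper_force: 60.0
```

```bash
python3 - <<'E'
from h import *
c=shot('top');cv2.imwrite('pics/s6.png',cv2.resize(c['image'][80:260,170:390,::-1],None,fx=3,fy=3))
d=shot('side'); cv2.imwrite('pics/s7.png',cv2.resize(d['image'][130:260,130:330,::-1],None,fx=4,fy=4))
todo([.0894,.0046,.081],90,True)
E
```

```text
t 16.9 pos [ 0.6132 -0.0265  0.0818] jig [0.0661 0.0046 0.0818] yaw 98.19 tilt 0.06 F [-0.58  0.98 -2.11] op 0.028 gf 60.0
turn -0.0002
tool d (after turn) [-0.      0.0233  0.0008]
```

View pics/s7.png

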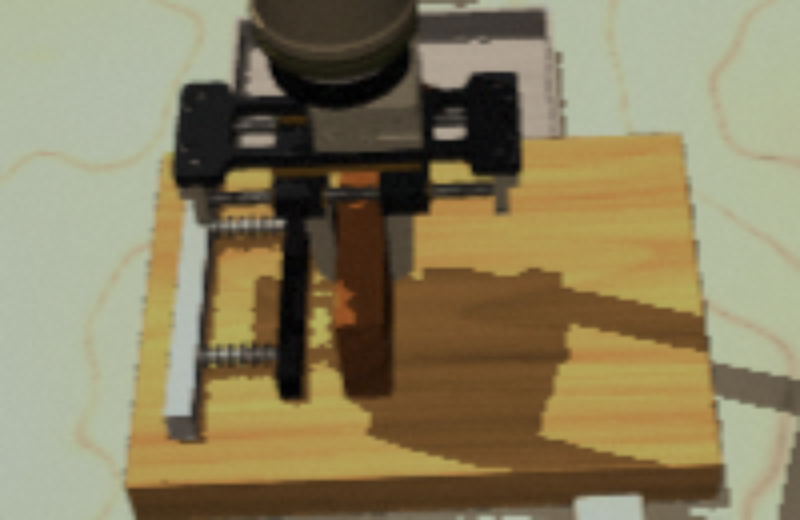

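The panel stands parallel to the bar, with its end (crop 365,395) level with the bar's end (290,398). I'll approach to contact.

In the tool's units: 0.006 m is 0.12, 0.0008 m is 0.016.

Call:
move_tool --pt "0.02 0 0.12 0.016 0" --pt "0.02 0 0.12 0 0" --pt "0.02 0 0.08 0 0" --pt "0.02 0 0.08 0 0" --pt "0.02 0 0.08 0 0" --pt "0.02 0 0.08 0 0" --pt "0.02 0 0.08 0 0" --pt "0.02 0 0 0 0" --pt "0.02 0 0 0 0"

```text
t: 17.8
tool_pos: [0.6454, -0.0219, 0.0812]
orientation: [-2.056, -2.374, 0.001]
force: [-5.5, -1.2, 1.6]
opening: 0.0278
gripper_force: 60.0
```

```bash
python3 - <<'E'
from h import *
todo([.0894,.0046,.081],90,True)
for i in range(3): c=shot('top'); print((RJ.T@sensors.read_state()['force']).round(2))
E
```

```text
t 17.8 pos [ 0.6454 -0.0219  0.0812] jig [0.0986 0.0046 0.0812] yaw 98.2 tilt 0.07 F [-5.48 -1.23  1.65] op 0.0278 gf 60.0
turn -0.0
tool d (after turn) [ 0.     -0.0092  0.0002]
[-5.12  0.53  0.3 ]
[-4.64  1.23  1.49]
[-5.04  0.38  1.63]
```

In the tool's units: 0.002 m is 0.04, 0.0005 m is 0.01.

Call:
move_tool --pt "0.02 0 0.04 0 0" --pt "0.02 0 0.04 0 0" --pt "0.02 0 0.04 0 0" --pt "0.02 0 0.04 0 0" --pt "0.02 0 0.01 0 0" --pt "0.02 0 0 0 0" --pt "0.02 0 0 0 0" --pt "0.02 0 0 0 0" --pt "0.02 0 0 0 0" --pt "0.02 0 0 0 0" --pt "0.02 0 0 0 0" --pt "0.02 0 0 0 0" --pt "0.02 0 0 0 0" --pt "0.02 0 0 0 0" --pt "0.02 0 0 0 0"

```text
t: 19.45
tool_pos: [0.6525, -0.0209, 0.0812]
orientation: [-2.055, -2.372, 0.004]
force: [-11.2, -1.4, 5.9]
opening: 0.0279
gripper_force: 60.0
```

```bash
python3 - <<'E'
from h import *
todo([.1068,.0046,.081],90,True)
f=[]
for i in range(8):
    c=shot('top' if i%2 else 'side'); f.append(RJ.T@sensors.read_state()['force'])
    np.savez(('top' if i%2 else 'side')+'2.npz',**c)
print(np.mean(f,0).round(2))
a=dict(np.load('top2.npz'))['image'][80:260,170:390]; b=dict(np.load('side2.npz'))['image'][120:300,130:330]
cv2.imwrite('pics/s8.png',np.hstack([cv2.resize(a,(400,330)),cv2.resize(b,(366,330))])[:,:,::-1])
E
```

```text
t 19.45 pos [ 0.6525 -0.0209  0.0812] jig [0.1057 0.0046 0.0812] yaw 98.19 tilt 0.23 F [-11.18  -1.41   5.86] op 0.0279 gf 60.0
turn -0.0001
tool d (after turn) [0.     0.0011 0.0002]
[-11.59   0.4    6.47]
```

View pics/s8.png

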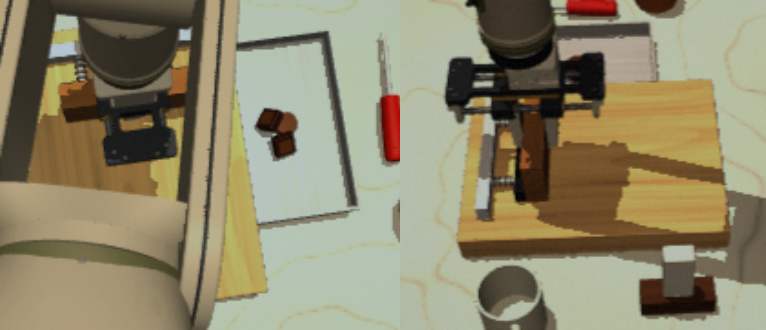

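The tablets are in the tray, the sweeper stands upright, and the panel is flat on the bar with about 10 N. The pad opening of 27.9 mm shows it isn't tilted in the grip. I'll hold a bit longer and hand in.

Call:
move_tool --pt "0.02 0 0 0 0" --pt "0.02 0 0 0 0" --pt "0.02 0 0 0 0" --pt "0.02 0 0 0 0" --pt "0.02 0 0 0 0" --pt "0.02 0 0 0 0" --pt "0.02 0 0 0 0" --pt "0.02 0 0 0 0" --pt "0.02 0 0 0 0" --pt "0.02 0 0 0 0" --pt "0.02 0 0 0 0" --pt "0.02 0 0 0 0"

```text
t: 21.05
tool_pos: [0.6525, -0.0209, 0.0812]
orientation: [-2.055, -2.372, 0.004]
force: [-11.4, -0.8, 6.1]
opening: 0.0278
gripper_force: 60.0
```

```bash
python3 -c "
from h import *
print(robot.close_job())"
```

```text
the job is handed in; nothing more can be done
None
```

I handed the job in at about 21 s (no verdict came back): all three tablets are in the tray, the sweeper stands released on the counter, and the panel is held square and in line against the bar at an estimated 9–10 N (wrist force 11–12 N, including some drag from the board).

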